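# Sort the car spares into the assortment case

### The job

Clear the four mixed model-car spares (wheel, motor, servo, damper) off the blue mat into the open assortment case: each goes into the bin that already holds one like it, on the bin's floor beside its twin and the same way up (wheel flat, motor and servo standing, damper lying). Turn the servo and the damper to lie parallel to their twins, across the short way of the bin; leave the oil bottle and the tape roll standing where they are.

Things in the scene. Friction and masses are not known exactly. Their poses are not given: they have to be found in the camera images.
- wheel_mid (a point): model-car wheel lying flat: black tyre 56 mm across and 26 mm high round a white five-spoke rim, 45 g. The point is its centre, 13 mm above its underside; z is the axle, up. It starts among the others on the blue mat (3 mm thick, flat).
- motor_mid (a point): electric motor standing on end: bare steel can with black foot, 36 mm across and 50 mm high, with a thin 4 mm shaft sticking up 15 mm more from the top, 165 g. The point is the centre of the can, 25 mm above its underside; z up along the shaft. It starts among the others on the blue mat (3 mm thick, flat).
- servo_mid (a point): upright steering servo: black and aluminium box 40 x 20 mm (x, y), 36 mm high, mounting ears along x (54 mm over both, 18 mm wide, 28 mm up), white round horn 20 mm across on top at x = +10 mm, up to 43 mm; 60 g. Point: centre of the box, 18 mm above its underside; x along the long side, z up. Starts on the blue mat (3 mm thick).
- damper_mid (a point): coil-spring damper (shock absorber) lying on its side, 84 mm long, steel spring 18 mm in diameter over the middle 44 mm, collars 20 mm in diameter at its ends, 35 g; it does not roll. The point is the middle of its axis, 10 mm above its underside; x along its length, z up. It starts among the others on the blue mat (3 mm thick, flat).
- wheel_bin: white bin 122 x 158 mm (x, y), 40 mm high, walls and floor 2 mm, fixed in the grey case beside the other three (order varies; case rim 46 mm above the table). Origin: centre of its underside, 2.5 mm above the table; x along the short side, z up. A loose twin wheel lies flat in the -y half, 38 to 44 mm off the middle; the +y half is empty: free place at y = +38 mm.
- motor_bin: white bin 122 x 158 mm (x, y), 40 mm high, walls and floor 2 mm, fixed in the grey case beside the other three (order varies; case rim 46 mm above the table). Origin: centre of its underside, 2.5 mm above the table; x along the short side, z up. A loose twin motor stands in the -y half, 38 to 44 mm off the middle; the +y half is empty: free place at y = +38 mm.
- servo_bin: white bin 122 x 158 mm (x, y), 40 mm high, walls and floor 2 mm, fixed in the grey case beside the other three (order varies; case rim 46 mm above the table). Origin: centre of its underside, 2.5 mm above the table; x along the short side, z up. A loose twin servo stands with its long side along the bin's x, in the -y half, 38 to 44 mm off the middle; the +y half is empty: free place at y = +38 mm.
- damper_bin: white bin 122 x 158 mm (x, y), 40 mm high, walls and floor 2 mm, fixed in the grey case beside the other three (order varies; case rim 46 mm above the table). Origin: centre of its underside, 2.5 mm above the table; x along the short side, z up. A loose twin damper lies along the bin's x in the -y half, 38 to 44 mm off the middle; the +y half is empty: free place at y = +38 mm.
- oil_mid (a point): bystander: small white oil bottle with a black nozzle, 32 mm across and 80 mm high, standing loose just off the far edge of the mat. The point is 40 mm above its underside; z up.
- tape_mid (a point): bystander: roll of cream masking tape lying flat on the table at the near side of the mat, 100 mm outside, 76 mm inside, 24 mm high. The point is its centre, 12 mm above its underside; z up.

How it is judged:
By the outcome, as a careful person would: the job done as asked, in the order asked, and still so for the second after the job is handed in, with the robot touching nothing.
It also fails if it takes over 102 s, if anything falls off the work surface, if the arm or the gripper's body presses on something with over 40 N, if the wrist force passes 120 N, or if a joint passes its speed limit or range.

### The arm

A 6-joint arm with a two-finger parallel gripper is mounted at the origin on the work surface. World frame = base frame: x ahead of the robot, y to its left, z up, the work surface at z = 0. Lengths are in m, angles in rad, forces in N, time in s.
With the tool pointing down it reaches from about 0.35 to 0.975 m from the base axis. Payload 4.9 kg.
Tool frame: the origin (TCP) lies at the very end of the fingers, on their centre line; the grasp point (between the pads) lies ctrl.grip_point_offset behind it (ctrl.grip_point_offset is the distance from the TCP to the grasp point, in m); z points along the fingers, y is the direction in which the jaws open and shut (so a half turn about z gives the same grasp; the last joint's range is limited). The gripper opens to 85 mm and grips with 20 to 120 N. Pads are 22 mm wide; open, the fingers measure 114 mm over their backs; the gripper's body (76 mm by 85 mm) begins 54 mm behind the grasp point. The pads swing forward as they close: fully open they stand 13 mm farther back than shut.
Start: joints at [1.022, 0.053, 1.613, -0, 1.476, -0.119], TCP at [0.26, 0.568, 0.231] pointing down, gripper open.
Joint ranges: [-3.01, 3.01], [-1.01, 2.22], [0.06, 2.58], [-1.02, 4.17], [0.09, 2.62], [-3.14, 3.14]. Speed limits (rad/s): [2.57, 2.57, 3.14, 3.14, 3.14, 3.14].

### API

Orientations are given as a rotation vector (axis times angle).
In Python, from station import ctrl gives the robot as it stands. The module is installed in compiled form; this text tells all that it offers.
- The arm moves only by the shell command python3 -m creep 'ROWS' [FORCE]. ROWS is JSON, a list of rows, each a list of 5 numbers: the closure in counts, from 0 (fully open) to 255 (shut), then the shift along the tool's x, y, z in mm, then the turn about the tool's z in rad. A call has 1 to 12 rows; each row is the pose to reach, as a shift and turn from the pose commanded when the call began, along the tool's axes at that moment; what a row does not reach only later rows make up. A row lasts 1/12 s, in which the tool goes at most 41.7 mm and 7.16 degrees, less where a joint would pass 70% of its speed; a pose out of reach is approached as far as the arm can. A call with a gripper value outside its range is refused whole. The fingers move at their own pace and stop on an object; FORCE is the grip in N (left out, the last holds). Time passes only in rows, so rows that repeat a pose let the fingers close. It gives the time, the measured TCP pose, the force and the opening at its end, in the units of the state.
- ctrl.get_obs(): the state, without advancing time (a new reading comes with each control period).
- ctrl.get_image(name): name is "side" or "top" or "wrist"; returns the picture (384x512x3 uint8, red, green, blue); there is no depth.
- ctrl.calibration(name): a dict with "fx", "fy", "cx", "cy" (pixels), "k1" (the pictures are not rectified: a ray, as slopes to the right and down, at radius r is drawn at 1 + k1 r^2 times it, then the intrinsics apply), "R" (3x3) and "t" (3): a world point X has camera coordinates R X + t. Camera axes: x right, y down, z forward; pixel columns grow to the right and rows downward; lengths in m; the calibration is good to about 2 mm. A picture is of the moment at which its call begins: read the wrist's pose just before it. calibration takes no time and is no camera call; for the wrist camera it gives the pose at the moment of the call.
- ctrl.finish_job(): hands the job in, once; it reports no verdict.
Trained networks look in the newest picture that a camera, given by its name, has taken for a name from the list of things; names that differ only in an ending like _2 or _b are one class to them, and where a whole thing is asked for, a point or a joint stands for the part that bears it (a point fixed in the world has none). Each returns a list of dicts, best first, with "conf" (0 to 1); they miss things now and then, are a little off and sometimes report something else, mostly with a low value. They report only what shows in the picture. A call takes as long as a camera call.
- ctrl.boxes_of(camera, label): "rect" ([left, top, width, height] in pixels, round what is visible of it).
- ctrl.outline_of(camera, label): "mask" (384x512 bool, what is visible of it) and "rect" ([left, top, width, height] in pixels, round what is visible of it).
The state is a dict: "t": time; "q": joint angles; "dq": joint speeds; "effort": joint torques, N m; "tool_pos": TCP position; "tool_rot": TCP orientation; "contact_force": force on the tool from outside, world axes, zero at the start; "wrist_torque": the same for the moment, N m; "opening": finger opening in m.
Only numpy, scipy, OpenCV 4.12 (cv2) and the standard library are available. Lean on these libraries where they do the work, as an engineer would, in place of code of your own. Each camera call takes 0.05 s, during which the arm holds its last target. There are 200 camera calls.

## Working session

There is one attempt and no reset: what is moved stays moved. The work goes in short steps, Python scripts to look and compute and a shell command to move; the robot and the scene stay as the last step left them, time stands still between calls to the robot, and variables do not carry over. Pictures are saved under pics/ and viewed, about 12 in all and at most 16, crops included, and the job is handed in when it is done.

```bash
mkdir -p pics; cat > h.py <<'E'
import numpy as np, cv2
from station import ctrl
from scipy.spatial.transform import Rotation as Rn
def snap(n,f):
    im=ctrl.get_image(n); cv2.imwrite('pics/'+f,cv2.cvtColor(im,cv2.COLOR_RGB2BGR)); return im
def und(c,u,v):
    xd=(u-c['cx'])/c['fx']; yd=(v-c['cy'])/c['fy']; x,y=xd,yd
    for _ in range(20):
        s=1+c['k1']*(x*x+y*y); x,y=xd/s,yd/s
    return x,y
def ray(c,u,v):
    x,y=und(c,u,v); R=np.array(c['R']); o=-R.T@np.array(c['t']); d=R.T@np.array([x,y,1.]); return o,d/np.linalg.norm(d)
def atz(c,u,v,z):
    o,d=ray(c,u,v); return o+d*(z-o[2])/d[2]
def proj(c,X):
    p=np.array(c['R'])@np.array(X)+np.array(c['t']); x,y=p[:2]/p[2]; s=1+c['k1']*(x*x+y*y)
    return np.array([c['cx']+c['fx']*x*s,c['cy']+c['fy']*y*s])
def tri(r1,r2):
    A=np.zeros((3,3));b=np.zeros(3)
    for o,d in (r1,r2):
        P=np.eye(3)-np.outer(d,d);A+=P;b+=P@o
    X=np.linalg.solve(A,b); return X,[np.linalg.norm((np.eye(3)-np.outer(d,d))@(X-o)) for o,d in (r1,r2)]
E
python3 - <<'E'
from h import *
np.set_printoptions(precision=3,suppress=True)
print(ctrl.get_obs(), ctrl.grip_point_offset)
for n in('side','top','wrist'):
    snap(n,n+'0.png');c=ctrl.calibration(n);print(n,c)
    for l in ['wheel_mid','motor_mid','servo_mid','damper_mid','wheel_bin','motor_bin','servo_bin','damper_bin','oil_mid','tape_mid']:
        print(l,[(round(b['conf'],2),[int(x) for x in b['rect']]) for b in ctrl.boxes_of(n,l)[:3]])
E
```

```text
{'t': 0.0, 'q': array([ 1.022,  0.053,  1.614, -0.   ,  1.476, -0.119]), 'dq': array([-0.001, -0.   ,  0.001, -0.002,  0.   , -0.001]), 'effort': array([ -0.   , -39.368, -37.018,  -0.   ,   0.007,   0.   ]), 'tool_pos': array([0.26 , 0.568, 0.23 ]), 'tool_rot': array([-0.67 , -3.069,  0.003]), 'contact_force': array([ 0.385, -0.02 ,  0.626]), 'wrist_torque': array([0.051, 0.035, 0.044]), 'opening': 0.08531654536790907} 0.0187
side {'fx': 487.53107480365054, 'fy': 487.53107480365054, 'cx': 252.52146136388436, 'cy': 196.57508789115383, 'k1': -0.07132051615679016, 'R': array([[ 0.881, -0.473, -0.024],
       [-0.298, -0.515, -0.804],
       [ 0.368,  0.715, -0.594]]), 't': array([-0.437,  0.193,  0.769])}
wheel_mid [(0.78, [313, 309, 39, 32])]
motor_mid [(0.81, [375, 277, 27, 40])]
servo_mid [(0.87, [316, 216, 31, 27])]
damper_mid [(0.57, [258, 232, 48, 22])]
wheel_bin [(0.73, [397, 224, 28, 40]), (0.56, [233, 134, 81, 30])]
motor_bin [(0.63, [152, 121, 74, 30])]
servo_bin [(0.75, [196, 106, 75, 39])]
damper_bin [(0.66, [182, 151, 88, 34])]
oil_mid [(0.6, [398, 226, 25, 39])]
tape_mid 
[... 567 characters left out ...]
121, 55, 51])]
motor_bin [(0.63, [123, 177, 62, 51]), (0.45, [299, 236, 42, 35])]
servo_bin [(0.72, [120, 126, 60, 58])]
damper_bin [(0.61, [187, 164, 64, 60])]
oil_mid [(0.46, [341, 111, 14, 18]), (0.38, [179, 120, 58, 50])]
tape_mid [(0.89, [300, 232, 39, 38])]
wrist {'fx': 315.48997391910876, 'fy': 315.48997391910876, 'cx': 255.50513678929946, 'cy': 190.54577956924877, 'k1': -0.07514440987418333, 'R': array([[ 0.417,  0.909, -0.   ],
       [ 0.875, -0.401,  0.273],
       [ 0.248, -0.114, -0.962]]), 't': array([-0.625, -0.035,  0.379])}
wheel_mid []
motor_mid []
servo_mid []
damper_mid []
wheel_bin []
motor_bin [(0.58, [63, 367, 34, 16])]
servo_bin []
damper_bin []
oil_mid []
tape_mid []
```

```bash
python3 - <<'E'
import cv2
t=cv2.imread('pics/top0.png')[90:300,90:430];s=cv2.imread('pics/side0.png')
cv2.imwrite('pics/t1.png',cv2.resize(t,None,fx=2.3,fy=2.3,interpolation=2))
cv2.imwrite('pics/s1.png',cv2.resize(s,None,fx=1.55,fy=1.55,interpolation=2))
E
```

```text
(no output)
```

View pics/t1.png

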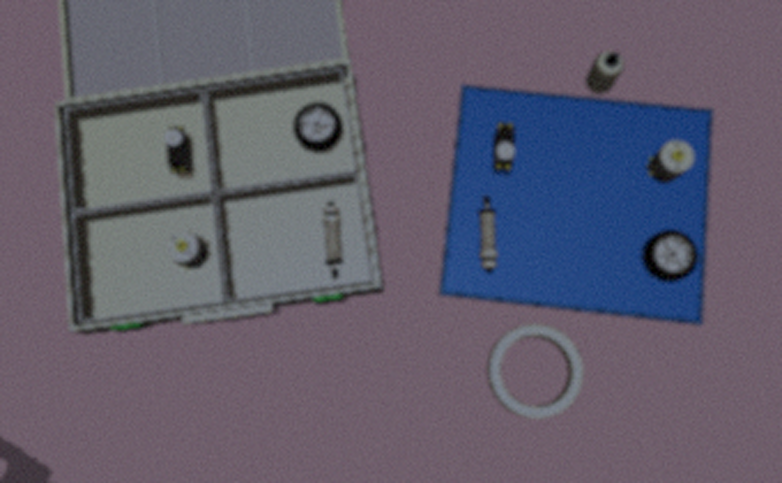

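View pics/s1.png

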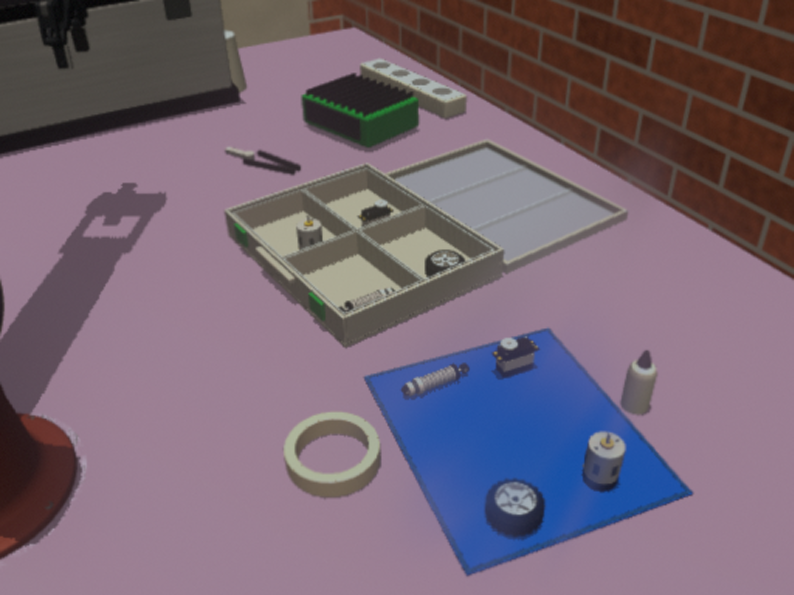

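The top view shows the case on the left: servo bin at crop (140,150), wheel bin (285,130), motor bin (150,265), damper bin (295,240). The twins are all in the right halves, so the free halves are on the left. On the mat the servo is at (504,148), motor (675,158), damper (488,235), wheel (671,255), and the side view agrees.

```bash
python3 - <<'E'
from h import *
np.set_printoptions(precision=4,suppress=True)
ct,cs,cw=[ctrl.calibration(n) for n in('top','side','wrist')]
# case rim corners (top)
P=[atz(ct,90+u/2.3,90+v/2.3,.046) for u,v in[(58,103),(347,66),(382,290),(73,330)]]
print('rim',np.array(P)); 
for i in range(4): print(np.linalg.norm(P[i]-P[(i+1)%4]))
print('div centre',atz(ct,90+215/2.3,90+194/2.3,.044))
mid={}
for l in ['wheel_mid','motor_mid','servo_mid','damper_mid','oil_mid','tape_mid']:
    cen={}
    for n in('top','side'):
        ms=ctrl.outline_of(n,l)
        for m in ms[:4]:
            k=m['mask'];v,u=np.nonzero(k)
            if len(u)<5: continue
            c=ct if n=='top' else cs
            Q=np.array([atz(c,a,b,.016) for a,b in zip(u,v)])[:,:2]
            w,V=np.linalg.eigh(np.cov(Q.T)); 
            print(l,n,round(m['conf'],2),m['rect'],'cen',u.mean().round(1),v.mean().round(1),'xy@16',Q.mean(0),'yaw',np.degrees(np.arctan2(V[1,1],V[0,1])).round(1),'sd',np.sqrt(w)*1e3)
            if n not in cen: cen[n]=ray(c,u.mean(),v.mean())
    if len(cen)==2: print('   TRI',*tri(cen['top'],cen['side']))
# wrist cam relative to tool
o=ctrl.get_obs();R=Rn.from_rotvec(o['tool_rot']).as_matrix();print('toolR',R)
C=-np.array(cw['R']).T@np.array(cw['t']);print('wristcam in tool',R.T@(C-o['tool_pos']),'axis',R.T@np.array(cw['R'])[2])
E
```

```text
rim [[0.6559 0.3801 0.046 ]
 [0.6897 0.0513 0.046 ]
 [0.4348 0.0163 0.046 ]
 [0.3986 0.3493 0.046 ]]
0.3304959792756772
0.257286500900865
0.3348943128266527
0.2591093352501146
div centre [0.5456 0.1989 0.044 ]
wheel_mid top 0.89 [369.5, 190.8, 22.7, 23.1] cen 380.3 201.0 xy@16 [ 0.4705 -0.2973] yaw 129.6 sd [14.256 15.058]
wheel_mid side 0.93 [314.7, 308.1, 36.2, 34.1] cen 331.5 326.5 xy@16 [ 0.4701 -0.2968] yaw 47.5 sd [13.9275 17.6723]
   TRI [ 0.4702 -0.2972  0.016 ] [np.float64(0.00026802556213354986), np.float64(0.0002680255621334862)]
motor_mid side 0.72 [376.3, 277.4, 27.6, 39.1] cen 389.0 296.9 xy@16 [ 0.5829 -0.2944] yaw -140.2 sd [10.2594 22.3832]
servo_mid top 0.6 [304.3, 145.0, 10.4, 18.6] cen 308.2 152.9 xy@16 [ 0.6018 -0.1218] yaw 173.4 sd [ 6.6705 15.2725]
servo_mid top 0.34 [367.8, 189.2, 24.3, 25.3] cen 380.7 200.9 xy@16 [ 0.4706 -0.2982] yaw 128.7 sd [14.2501 15.3598]
servo_mid side 0.55 [318.2, 216.1, 31.0, 26.8] cen 331.9 229.2 xy@16 [ 0.6011 -0.1146] yaw -141.0 sd [12.3835 19.0948]
   TRI [ 0.5983 -0.1204  0.0219] [np.float64(0.0016775473600368187), np.float64(0.
[... 390 characters left out ...]
13.4, 15.6, 14.2] cen 352.4 121.3 xy@16 [ 0.6853 -0.2417] yaw 146.6 sd [ 9.0894 14.8283]
oil_mid side 0.66 [400.3, 230.5, 20.5, 35.4] cen 411.9 248.1 xy@16 [ 0.6935 -0.227 ] yaw -141.2 sd [ 8.3522 27.3098]
oil_mid side 0.6 [233.9, 135.1, 81.4, 32.3] cen 275.1 149.0 xy@16 [0.6555 0.1873] yaw 126.8 sd [28.1743 54.7244]
   TRI [ 0.6796 -0.238   0.0306] [np.float64(8.255438842899545e-05), np.float64(8.255438842881535e-05)]
tape_mid side 0.59 [180.5, 267.2, 64.3, 56.1] cen 213.5 292.7 xy@16 [ 0.3453 -0.1481] yaw 71.3 sd [28.1743 35.0672]
toolR [[-0.9091  0.4167 -0.    ]
 [ 0.4167  0.9091  0.    ]
 [ 0.      0.     -1.    ]]
wristcam in tool [ 0.0697  0.0001 -0.1429] axis [-0.2726 -0.0005  0.9621]
```

```bash
cat >> h.py <<'E'
def go(x,y,z,th):
    o=ctrl.get_obs();R=Rn.from_rotvec(o['tool_rot']).as_matrix()
    t0=np.degrees(np.arctan2(R[1,1],R[0,1])); s=R.T@(np.array([x,y,z])-o['tool_pos'])*1e3
    print('t',round(o['t'],2),'now',o['tool_pos'].round(4),'th',t0.round(2),'tilt',np.round(R[:,2],4),'-> shift mm',s.round(1),'turn',np.radians((t0-th+180)%360-180).round(3))
E
python3 -m creep '[[0,-372,-234,-100,1.028],[0,-372,-234,-100,1.028],[0,-372,-234,-100,1.028],[0,-372,-234,-100,1.028],[0,-372,-234,-100,1.028],[0,-372,-234,-100,1.028],[0,-372,-234,-100,1.028],[0,-372,-234,-100,1.028],[0,-372,-234,-100,1.028],[0,-372,-234,-100,1.028],[0,-372,-234,-100,1.028],[0,-372,-234,-100,1.028]]'
python3 - <<'E'
from h import *
go(.5,.2,.33,6.5)
c=ctrl.calibration('wrist');print({k:np.round(v,3).tolist() for k,v in c.items()})
im=snap('wrist','w1.png')
import json;json.dump({k:np.array(v).tolist() for k,v in ctrl.calibration('wrist').items()},open('w1.json','w'))
cv2.imwrite('pics/w1b.png',cv2.resize(cv2.imread('pics/w1.png'),None,fx=1.5,fy=1.5,interpolation=2))
E
```

```text
t: 3.25
tool_pos: [0.5042, 0.196, 0.3333]
tool_rot: [2.098, 2.333, 0.003]
contact_force: [-0.8, -0.4, 0.5]
opening: 0.0854
t 3.25 now [0.5042 0.196  0.3333] th 6.09 tilt [ 0.0042 -0.0013 -1.    ] -> shift mm [ 4.4 -3.8  3.3] turn -0.007
{'fx': 315.49, 'fy': 315.49, 'cx': 255.505, 'cy': 190.546, 'k1': -0.075, 'R': [[0.994, 0.106, 0.005], [0.101, -0.956, 0.274], [0.033, -0.272, -0.962]], 't': [-0.523, 0.073, 0.513]}
```

View pics/w1b.png

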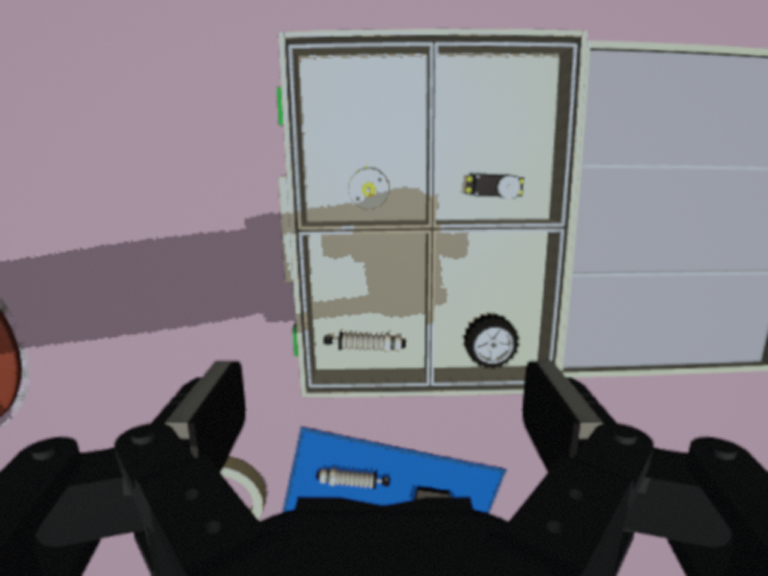

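The wrist view shows the whole case: divider cross at about (432,228), outer rim corners (281,34), (587,33), (563,371) and (305,393), and all four twins visible.

```bash
python3 - <<'E'
from h import *
import json
np.set_printoptions(precision=4,suppress=True)
c=json.load(open('w1.json'));ct=ctrl.calibration('top')
f=lambda u,v,z:atz(c,u/1.5,v/1.5,z)[:2]
P=[f(281,34,.046),f(587,33,.046),f(305,393,.046)]
print('rim',*P,np.linalg.norm(P[0]-P[1]),np.linalg.norm(P[0]-P[2]))
yx=np.degrees(np.arctan2(*(P[1]-P[0])[::-1]));d=P[0]-P[2];print('yaw',yx,np.degrees(np.arctan2(-d[0],d[1])),'centre',(P[1]+P[2])/2)
print('cross',f(432,228,.0425),'div ends',f(433,42,.0425),f(431,385,.0425),f(298,231,.0425),f(566,227,.0425))
a=f(433,42,.0425)-f(431,385,.0425);b=f(566,227,.0425)-f(298,231,.0425);print('yaw div',np.degrees(np.arctan2(-a[0],a[1])),np.degrees(np.arctan2(b[1],b[0])))
C=f(432,228,.0425)
for yaw in(5.8,):
  r=np.radians(yaw);ex=np.array([np.cos(r),np.sin(r)]);ey=np.array([-np.sin(r),np.cos(r)])
  for n,sx,sy,uv,z in[('wheel',1,-1,(493,341),.030),('motor',-1,1,(369,188),.0545),('servo',1,1,(494,186),.034),('damper',-1,-1,(366,342),.0145)]:
    B=C+sx*62.5e-3*ex+sy*80.5e-3*ey; T=f(*uv,z); print(n,'bin',B,'free',B+.038*ey,'twin off',(T-B)@ex,(T-B)@ey)
E
```

```text
rim [0.3996 0.3552] [0.6561 0.3863] [0.4418 0.0256] 0.25847816110918787 0.3322945990668236
yaw 6.9261064053089765 7.2958793448589585 centre [0.5489 0.206 ]
cross [0.5472 0.2051] div ends [0.5272 0.3629] [0.568  0.0465] [0.4246 0.1892] [0.6715 0.2201]
yaw div 7.344830949140036 7.144936810771955
wheel bin [0.6175 0.1314] free [0.6137 0.1692] twin off 0.005111665901263335 -0.03629678004772016
motor bin [0.4769 0.2789] free [0.473  0.3167] twin off 0.004852015647360848 -0.043753105693696386
servo bin [0.6012 0.2915] free [0.5974 0.3294] twin off -0.005549282234297496 -0.04226020148185923
damper bin [0.4931 0.1187] free [0.4893 0.1565] twin off 0.00045757255326133784 -0.044360300214307626
```

```bash
python3 - <<'E'
from h import *
import json
go(.5,.2,.33,7.2)
c0=ctrl.calibration('wrist');im=snap('wrist','w2.png');c=ctrl.calibration('wrist');print(np.abs(np.array(c0['t'])-c['t']).max())
json.dump({k:np.array(v).tolist() for k,v in c0.items()},open('w2.json','w'))
g=cv2.cvtColor(im,cv2.COLOR_RGB2GRAY)
# shift between pictures
a=cv2.cvtColor(cv2.imread('pics/w1.png'),cv2.COLOR_BGR2GRAY)
print(cv2.phaseCorrelate(np.float32(a[10:230,180:]),np.float32(g[10:230,180:])))
ct=ctrl.calibration('top')
# compare twins: outlines wrist and top
snap('top','t2.png');snap('side','s2.png')
cs=ctrl.calibration('side')
for l in ['wheel_bin','motor_bin','servo_bin','damper_bin','wheel_mid','motor_mid','servo_mid','damper_mid']:
  for n,cc in(('wrist',c0),('top',ct)):
    for m in ctrl.outline_of(n,l)[:2]:
      v,u=np.nonzero(m['mask']);print(l,n,round(m['conf'],2),np.round(m['rect']),atz(cc,u.mean(),v.mean(),.016)[:2].round(4))
E
```

```text
t 3.3 now [0.5027 0.1982 0.3324] th 6.2 tilt [ 1.8e-03  3.0e-04 -1.0e+00] -> shift mm [ 2.1 -2.5  2.4] turn -0.018
0.0010407516543862183
((1.1108260139624235, 1.520615488190657), 0.7850515547387394)
wheel_bin wrist 0.78 [287. 154.  88. 106.] [0.6397 0.12  ]
wheel_bin top 0.58 [181. 118.  62.  53.] [0.6583 0.1579]
motor_bin wrist 0.78 [192.  28.  98. 129.] [0.469 0.288]
motor_bin top 0.78 [152. 177.  30.   6.] [0.5419 0.257 ]
motor_bin top 0.65 [371. 147.  20.  21.] [ 0.5775 -0.3077]
servo_bin wrist 0.58 [289.  33.  97. 121.] [0.6244 0.302 ]
servo_bin wrist 0.29 [213. 315.  48.  14.] [ 0.4986 -0.0986]
servo_bin top 0.65 [140. 131.  42.  50.] [0.6636 0.2731]
damper_bin wrist 0.95 [203. 155.  86. 105.] [0.4938 0.0904]
damper_bin top 0.85 [185. 163.  64.  60.] [0.529  0.1483]
wheel_mid top 0.9 [370. 191.  23.  24.] [ 0.4704 -0.2986]
wheel_mid top 0.18 [140. 129.  43.  53.] [0.6509 0.2653]
motor_mid wrist 0.42 [289. 152.  86. 107.] [0.6513 0.1136]
motor_mid top 0.55 [370. 152.  18.  16.] [ 0.5758 -0.3072]
servo_mid top 0.74 [304. 145.   9.  21.] [ 0.6005 -0.1218]
damper_mid wrist 0.96 [216. 313.  46.  16.] [ 0.4986 -0.0981]
damper_mid top 0.66 [299. 182.   8.  28.] [ 0.4916 -0.1005]
damper_mid top 0.55 [368. 190.  25.  24.] [ 0.4706 -0.2976]
```

```bash
python3 -m creep '[[0,-348,-40,30,-0.012],[0,-348,-40,30,-0.012],[0,-348,-40,30,-0.012],[0,-348,-40,30,-0.012],[0,-348,-40,30,-0.012],[0,-348,-40,30,-0.012],[0,-348,-40,30,-0.012],[0,-348,-40,30,-0.012],[0,-348,-40,30,-0.012],[0,-348,-40,30,-0.012],[0,-348,-40,30,-0.012],[0,-348,-40,30,-0.012]]'
python3 -m creep '[[0,0,0,0,0],[0,0,0,0,0],[0,0,0,0,0],[0,0,0,0,0]]'
cat > look.py <<'E'
from h import *
import json,sys
def look(f):
    c=ctrl.calibration('wrist');im=snap('wrist',f+'.png');c2=ctrl.calibration('wrist')
    print('drift',np.abs(np.array(c['t'])-c2['t']).max().round(5))
    json.dump({k:np.array(v).tolist() for k,v in c.items()},open(f+'.json','w'))
    cv2.imwrite('pics/%sb.png'%f,cv2.resize(cv2.imread('pics/%s.png'%f),None,fx=1.5,fy=1.5,interpolation=2))
    return c
E
python3 - <<'E'
from look import *
go(.5,-.15,.3,7.2)
c=look('w3')
for l,z in [('wheel_mid',.016),('motor_mid',.028),('servo_mid',.021),('damper_mid',.013)]:
    for m in ctrl.outline_of('wrist',l)[:2]:
      v,u=np.nonzero(m['mask']);Q=np.array([atz(c,a,b,z) for a,b in zip(u,v)])[:,:2]
      w,V=np.linalg.eigh(np.cov(Q.T)); print(l,round(m['conf'],2),np.round(m['rect']),Q.mean(0).round(4),'yaw',np.degrees(np.arctan2(V[1,1],V[0,1])).round(1),np.sqrt(w).round(4))
E
```

```text
t: 5.25
tool_pos: [0.5006, -0.1493, 0.3014]
tool_rot: [-2.078, -2.356, -0.001]
contact_force: [-0.2, 0.4, 0.2]
opening: 0.0856
t: 5.58
tool_pos: [0.5008, -0.1491, 0.3015]
tool_rot: [2.076, 2.357, 0.0]
contact_force: [0.1, -0.1, -0.3]
opening: 0.0854
t 5.58 now [ 0.5008 -0.1491  0.3015] th 7.24 tilt [ 3.e-04 -1.e-04 -1.e+00] -> shift mm [-0.8 -0.9  1.5] turn 0.001
drift 2e-05
wheel_mid 0.56 [207. 232.  36.  39.] [ 0.4706 -0.2988] yaw 80.7 [0.0142 0.0162]
motor_mid 0.86 [281. 248.  27.  35.] [ 0.5752 -0.3058] yaw 110.2 [0.01  0.016]
servo_mid 0.7 [309. 134.  42.  20.] [ 0.5989 -0.1217] yaw 172.5 [0.0065 0.0152]
damper_mid 0.85 [229. 110.  63.  18.] [ 0.4972 -0.1001] yaw 179.6 [0.0048 0.0224]
```

View pics/w3b.png

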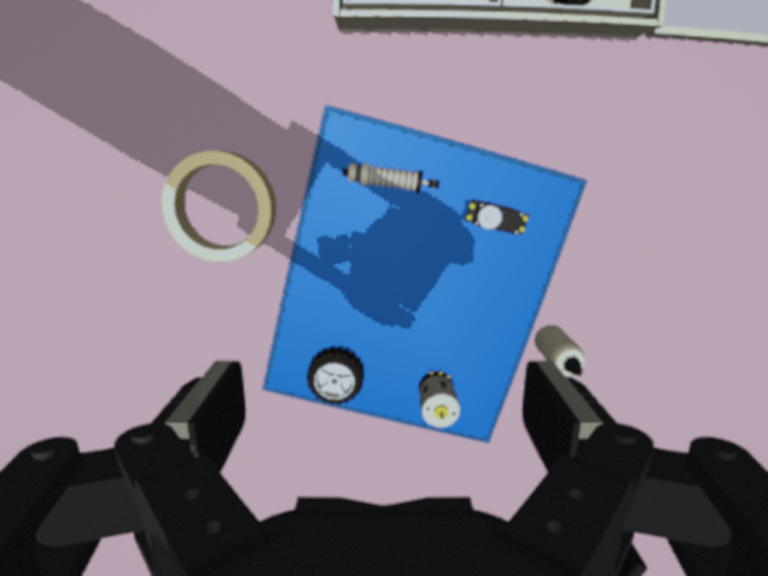

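The mat is seen whole from here: wheel hub at (334,379), motor top at (440,411), servo centre (497,217), damper from (345,173) to (437,184), and the oil bottle and tape are clear of the fingers' paths.

```bash
python3 - <<'E'
from h import *
import json
c=json.load(open('w3.json'));f=lambda u,v,z:atz(c,u/1.5,v/1.5,z).round(4)
print('motor',f(440,411,.053),'shaft',f(441,411,.06),'wheel hub',f(334,379,.027),'wheel tyre',f(336,375,.016))
a,b=f(345,173,.013),f(437,184,.013);print('damper',a,b,np.linalg.norm(a-b),np.degrees(np.arctan2(*(b-a)[1::-1])),(a+b)/2)
print('servo ears',f(469,212,.031),f(527,222,.031),'horn',f(490,217,.046),'oil',f(556,348,.043))
ct=ctrl.calibration('top');cs=ctrl.calibration('side')
# motor two views: wrist top-face px & top view top-face px
print('motor tri',tri(ray(c,440/1.5,411/1.5),ray(ct,90+676/2.3,90+155/2.3)),'side',tri(ray(c,440/1.5,411/1.5),ray(cs,606/1.55,443/1.55)))
go(.4705,-.2985,.1,7.2);go(.4705,-.2985,.004,7.2)
E
```

```text
motor [ 0.5737 -0.3044  0.053 ] shaft [ 0.5731 -0.3003  0.06  ] wheel hub [ 0.4708 -0.2973  0.027 ] wheel tyre [ 0.4719 -0.2984  0.016 ]
damper [ 0.4601 -0.1021  0.013 ] [ 0.5429 -0.1013  0.013 ] 0.08280386464410949 0.5535651858823817 [ 0.5015 -0.1017  0.013 ]
servo ears [ 0.5723 -0.1206  0.031 ] [ 0.6248 -0.1225  0.031 ] horn [ 0.5877 -0.121   0.046 ] oil [ 0.6724 -0.2324  0.043 ]
motor tri (array([ 0.57257664, -0.3019508 ,  0.05712964]), [np.float64(0.00021949404408755488), np.float64(0.00021949404408760258)]) side (array([ 0.57268108, -0.30308452,  0.05461331]), [np.float64(0.0006905703727982495), np.float64(0.0006905703727983314)])
t 5.83 now [ 0.5006 -0.1497  0.3013] th 7.18 tilt [ 0. -0. -1.] -> shift mm [-143.9  -48.4  201.3] turn -0.0
t 5.83 now [ 0.5006 -0.1497  0.3013] th 7.18 tilt [ 0. -0. -1.] -> shift mm [-143.9  -48.5  297.3] turn -0.0
```

```bash
python3 -m creep '[[0,-144,-49,200,0],[0,-144,-49,200,0],[0,-144,-49,200,0],[0,-144,-49,200,0],[0,-144,-49,200,0],[0,-144,-49,200,0],[0,-144,-49,200,0],[0,-144,-49,200,0],[0,-144,-49,230,0],[0,-144,-49,260,0],[0,-144,-49,275,0],[0,-144,-49,285,0]]'
python3 -m creep '[[0,0,0,6,0],[0,0,0,11,0],[0,0,0,11,0]]'
python3 -c "
from look import *
go(.471,-.298,.004,7.2); look('w4')"
```

```text
t: 6.83
tool_pos: [0.4704, -0.298, 0.016]
tool_rot: [-2.077, -2.357, -0.0]
contact_force: [-0.0, 0.5, 0.0]
opening: 0.0857
t: 7.08
tool_pos: [0.4707, -0.299, 0.006]
tool_rot: [2.077, 2.355, 0.0]
contact_force: [-0.4, 0.5, 0.1]
opening: 0.0852
t 7.08 now [ 0.4707 -0.299   0.006 ] th 7.19 tilt [ 1.1e-03 -9.0e-04 -1.0e+00] -> shift mm [1.  0.5 2. ] turn -0.0
drift 0.00022
```

View pics/w4b.png

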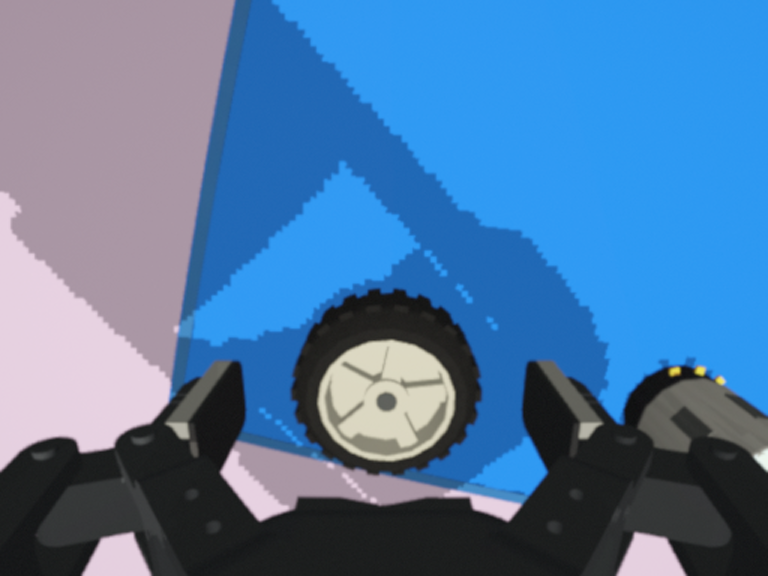

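The wheel sits centred between the open pads (hub at (386,401), pads at x 240 and 528), so I close now.

```bash
python3 -m creep '[[255,0,0,0,0],[255,0,0,0,0],[255,0,0,0,0],[255,0,0,0,0],[255,0,0,0,0],[255,0,0,0,0],[255,0,0,0,0],[255,0,0,0,0]]' 40
python3 -m creep '[[255,0,0,-20,0],[255,0,0,-60,0],[255,0,0,-100,0],[255,0,0,-140,0],[255,0,0,-170,0],[255,0,0,-170,0],[255,0,0,-170,0],[255,0,0,-170,0]]'
python3 -c "
from h import *
go(.616,.176,.15,7.2)"
```

```text
t: 7.8
tool_pos: [0.4708, -0.2996, 0.0067]
tool_rot: [2.077, 2.354, 0.0]
contact_force: [-0.5, 0.1, 6.1]
opening: 0.0548
t: 8.47
tool_pos: [0.4693, -0.2984, 0.1741]
tool_rot: [-2.077, -2.354, 0.0]
contact_force: [-0.6, 0.2, -1.4]
opening: 0.0547
t 8.47 now [ 0.4693 -0.2984  0.1741] th 7.15 tilt [-0.0014  0.0012 -1.    ] -> shift mm [452.4 204.7  24.4] turn -0.001
```

```bash
python3 -m creep '[[255,453,149,-106,0],[255,453,149,-106,0],[255,453,149,-106,0],[255,453,149,-106,0],[255,453,149,-106,0],[255,453,149,-106,0],[255,453,149,-106,0],[255,453,149,-106,0],[255,453,149,-106,0],[255,453,149,-106,0],[255,453,149,-106,0],[255,453,149,-106,0]]'
python3 -m creep '[[255,0,0,0,0],[255,0,0,0,0],[255,0,0,0,0],[255,0,0,0,0],[255,0,0,0,0],[255,0,0,0,0]]'
python3 -c "
from look import *
go(.56,.17,.28,7.2); look('w5'); go(.56,.17,.28,7.2)
t=cv2.imread('pics/w5.png'); cv2.imwrite('pics/w5c.png',cv2.resize(t[0:260,140:420],None,fx=2.3,fy=2.3,interpolation=2))"
```

```text
t: 9.47
tool_pos: [0.5604, 0.1722, 0.2787]
tool_rot: [-2.074, -2.355, 0.004]
contact_force: [-0.7, -0.1, -0.8]
opening: 0.0545
t: 9.97
tool_pos: [0.5611, 0.1681, 0.2807]
tool_rot: [-2.08, -2.354, 0.001]
contact_force: [0.2, -0.4, 0.5]
opening: 0.0543
t 9.97 now [0.5611 0.1681 0.2807] th 7.06 tilt [-1.e-03 -2.e-04 -1.e+00] -> shift mm [ 2.1 -0.8  0.7] turn -0.002
drift 0.00027
t 10.02 now [0.5612 0.1682 0.2809] th 7.08 tilt [-5.e-04 -2.e-04 -1.e+00] -> shift mm [ 1.9 -0.9  0.9] turn -0.002
```

View pics/w5c.png

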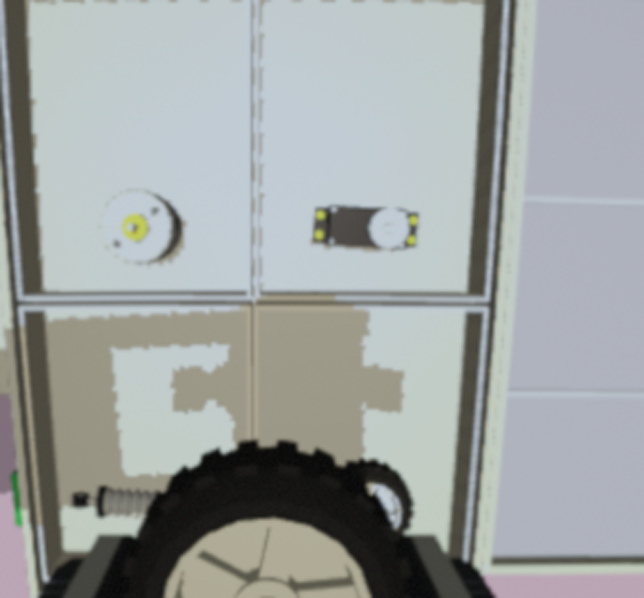

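The divider cross is at crop (256,299). The motor twin's top is at (135,227) and the servo twin's centre at (365,228), and all four free places are still empty.

```bash
python3 - <<'E'
from h import *
import json
np.set_printoptions(precision=4,suppress=True)
c=json.load(open('w5.json'));f=lambda u,v,z:atz(c,140+u/2.3,v/2.3,z)[:2]
C=f(256,299,.0425);b=f(490,298,.0425)-f(20,298,.0425);a=f(253,0,.0425)-f(254,440,.0425)
print('C',C,'width',np.linalg.norm(b),'yaw',np.degrees(np.arctan2(b[1],b[0])),np.degrees(np.arctan2(-a[0],a[1])))
c2=json.load(open('w2.json'))
w=lambda u,v,dz:ray(c2,u+1.1,v+1.5)
print('cross tri w2/w5',tri(ray(c,140+256/2.3,299/2.3),ray(c2,432/1.5+1.1,228/1.5+1.5)))
# height of the bin floor near motor twin: use top cam + wrist on motor twin top
ct=ctrl.calibration('top')
print('motor twin top',tri(ray(c,140+135/2.3,227/2.3),ray(ct,90+184/2.3,90+247/2.3)))
r=np.radians(7.2);ex=np.array([np.cos(r),np.sin(r)]);ey=np.array([-np.sin(r),np.cos(r)])
for n,sx,sy,uv,z in[('wheel',1,-1,None,.030),('motor',-1,1,(135,229),.0545),('servo',1,1,(365,228),.034),('damper',-1,-1,None,.0145)]:
    B=C+sx*62.5e-3*ex+sy*80.5e-3*ey; T=f(*uv,z)-B if uv else B*0; print(n,'bin',B,'free',B+.038*ey,'twin off',T@ex,T@ey)
E
```

```text
C [0.5509 0.2036] width 0.24576472103204267 yaw 7.041802688655729 6.98170273203095
cross tri w2/w5 (array([0.5506, 0.2021, 0.0313]), [np.float64(0.0005859577265958411), np.float64(0.0005859577265958171)])
motor twin top (array([0.4863, 0.2319, 0.0454]), [np.float64(0.0005494548246128164), np.float64(0.0005494548246129216)])
wheel bin [0.623  0.1316] free [0.6182 0.1693] twin off 0.0 0.0
motor bin [0.4788 0.2757] free [0.4741 0.3134] twin off 0.003221628190472497 -0.04492180137588352
servo bin [0.6028 0.2913] free [0.5981 0.329 ] twin off -0.005811895743780409 -0.04465892836607398
damper bin [0.499  0.1159] free [0.4942 0.1536] twin off 0.0 0.0
```

```bash
python3 -m creep '[[255,-7,55,40,0],[255,-7,55,80,0],[255,-7,55,120,0],[255,-7,55,160,0],[255,-7,55,195,0],[255,-7,55,220,0],[255,-7,55,235,0],[255,-7,55,245,0],[255,-7,55,252,0],[255,-7,55,258,0],[255,-7,55,258,0],[255,-7,55,258,0]]'
python3 -c "
from h import *
go(.617,.168,.0085,7.0)"
```

```text
t: 11.02
tool_pos: [0.6181, 0.1693, 0.0252]
tool_rot: [2.077, 2.354, 0.004]
contact_force: [0.3, -0.1, 0.2]
opening: 0.0547
t 11.02 now [0.6181 0.1693 0.0252] th 7.16 tilt [ 3.e-03  5.e-04 -1.e+00] -> shift mm [-1.1 -1.3 16.7] turn 0.003
```

```bash
python3 -m creep '[[255,0,0,5,0],[255,0,0,10,0],[255,0,0,14,0],[255,0,0,14,0],[255,0,0,14,0]]'
python3 -m creep '[[60,0,0,0,0],[60,0,0,0,0],[60,0,0,0,0],[60,0,0,0,0],[60,0,0,0,0],[60,0,0,0,0]]'
python3 -c "
from look import *
go(.617,.168,.0085,7.0); look('w6')"
```

```text
t: 11.43
tool_pos: [0.6165, 0.1691, 0.009]
tool_rot: [-2.078, -2.356, 0.001]
contact_force: [-0.3, -0.4, -0.9]
opening: 0.0545
t: 11.93
tool_pos: [0.6167, 0.1691, 0.0093]
tool_rot: [2.078, 2.356, 0.0]
contact_force: [0.5, -0.6, 0.2]
opening: 0.0652
t 11.93 now [0.6167 0.1691 0.0093] th 7.16 tilt [ 0. -0. -1.] -> shift mm [-1.1  0.2  0.8] turn 0.003
drift 1e-05
```

View pics/w6b.png

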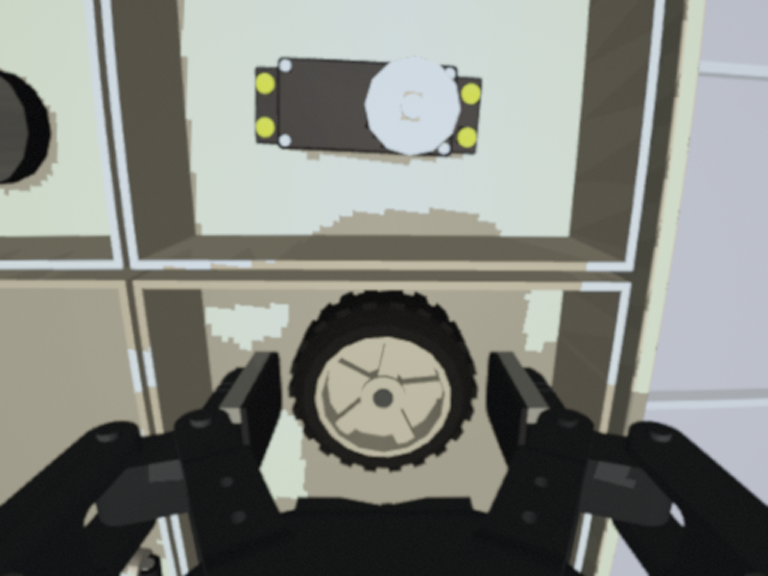

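The wheel is flat on the bin floor and free of the pads (hub at (383,398)). The bin's far rim runs y≈285 from x=136 to 630, which gives a close-up fix of the bin.

```bash
python3 - <<'E'
from h import *
import json
np.set_printoptions(precision=4,suppress=True)
c=json.load(open('w6.json'));f=lambda u,v,z:atz(c,u/1.5,v/1.5,z)[:2]
a,b=f(134,283,.0425),f(631,286,.0425)
print('wheelbin +y rim outer corners',a,b,np.linalg.norm(a-b),np.degrees(np.arctan2(*(b-a)[::-1])))
r=np.radians(7);ex=np.array([np.cos(r),np.sin(r)]);ey=np.array([-np.sin(r),np.cos(r)])
B=(a+b)/2-.079*ey;print('wheel bin',B,'wheel off',((f(383,398,.028)-B)@ex,(f(383,398,.028)-B)@ey))
d,e=f(122,264,.0425),f(636,266,.0425);print('servobin -y rim',d,e,np.linalg.norm(d-e));S=(d+e)/2+.079*ey;print('servo bin',S,'free',S+.038*ey)
X=f(128,271,.0425);print('cross',X)
T=f(369,106,.041-.0)-S;print('twin servo off',T@ex,T@ey,'twin yaw',np.degrees(np.arctan2(*(f(469,115,.033)-f(265,105,.033))[::-1])))
go(.573,-.3035,.15,7)
E
```

```text
wheelbin +y rim outer corners [0.5505 0.2001] [0.672  0.2146] 0.12237191263209542 6.793494401478834
wheel bin [0.6208 0.1289] wheel off (np.float64(0.0001609429590246597), np.float64(0.040286925528087894))
servobin -y rim [0.5475 0.2046] [0.6719 0.2197] 0.12528567820403208
servo bin [0.6001 0.2905] free [0.5954 0.3283]
cross [0.549 0.203]
twin servo off -0.0022500475112334586 -0.04305171730358085 twin yaw 4.360527924489875
t 11.98 now [0.6168 0.1691 0.0094] th 7.16 tilt [ 0.0001 -0.     -1.    ] -> shift mm [-463.4 -102.3 -140.6] turn 0.003
```

```bash
python3 -m creep '[[60,0,0,-30,0],[60,0,0,-70,0],[60,0,0,-110,0],[30,-463,-102,-141,0],[30,-463,-102,-141,0],[30,-463,-102,-141,0],[30,-463,-102,-141,0],[30,-463,-102,-141,0],[30,-463,-102,-141,0],[30,-463,-102,-141,0],[30,-463,-102,-141,0],[30,-463,-102,-141,0]]'
python3 -m creep '[[30,-109,-24,-5,0],[30,-109,-24,-5,0],[30,-109,-24,-5,0],[30,-109,-24,-5,0],[30,-109,-24,-5,0],[30,-109,-24,-5,0],[30,-109,-24,-5,0]]'
python3 -c "
from look import *
go(.573,-.3035,.15,7); go(.573,-.3035,.012,7);look('w7')
t=cv2.imread('pics/w7.png'); cv2.imwrite('pics/w7c.png',cv2.resize(t[140:384,100:420],None,fx=2,fy=2,interpolation=2))"
```

```text
t: 12.98
tool_pos: [0.5818, -0.2055, 0.1441]
tool_rot: [2.078, 2.355, 0.0]
contact_force: [0.1, -0.6, 0.0]
opening: 0.0754
t: 13.57
tool_pos: [0.5723, -0.3133, 0.1485]
tool_rot: [-2.076, -2.357, -0.0]
contact_force: [-1.1, -0.4, 0.1]
opening: 0.0756
t 13.57 now [ 0.5723 -0.3133  0.1485] th 7.24 tilt [-5.e-04  7.e-04 -1.e+00] -> shift mm [ 9.7  2.  -1.5] turn 0.004
t 13.57 now [ 0.5723 -0.3133  0.1485] th 7.24 tilt [-5.e-04  7.e-04 -1.e+00] -> shift mm [  9.6   2.  136.5] turn 0.004
drift 8e-05
```

View pics/w7c.png

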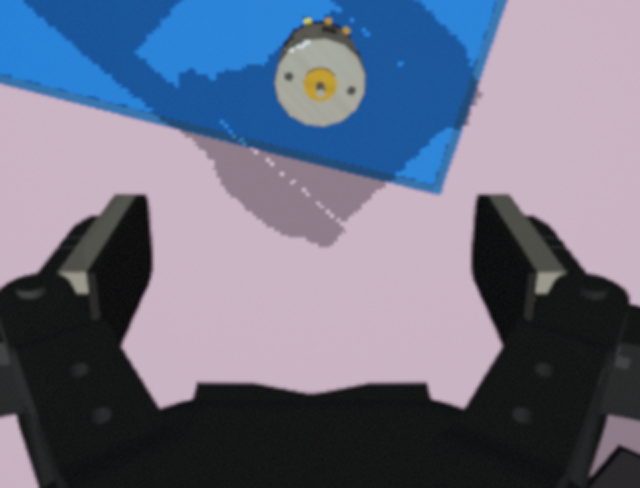

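The motor's top face is centred at crop (320,84), well centred left-right between the pads and about 10 mm ahead along tool x.

```bash
python3 -c "
from h import *
import json
c=json.load(open('w7.json'));c3=json.load(open('w3.json'))
print(atz(c,100+320/2,140/1+82/2,.053),tri(ray(c,160+100-0,140+82/2),ray(c3,440/1.5,411/1.5)))
"
```

```text
[ 0.57396184 -0.30334436  0.053     ] (array([ 0.57352524, -0.302978  ,  0.05520049]), [np.float64(0.00037697007472490353), np.float64(0.0003769700747249547)])
```

```bash
python3 -m creep '[[30,10,3,0,0],[30,10,3,20,0],[30,10,3,50,0],[30,10,3,80,0],[30,10,3,105,0],[30,10,3,120,0],[30,10,3,130,0],[30,10,3,135,0],[30,10,3,135,0],[30,10,3,135,0]]'
python3 -m creep '[[255,0,0,0,0],[255,0,0,0,0],[255,0,0,0,0],[255,0,0,0,0],[255,0,0,0,0],[255,0,0,0,0],[255,0,0,0,0],[255,0,0,0,0],[255,0,0,0,0],[255,0,0,0,0]]' 50
python3 -c "
from h import *
go(.573,-.3035,.012,7)"
```

```text
t: 14.45
tool_pos: [0.5749, -0.3048, 0.0152]
tool_rot: [2.077, 2.354, 0.0]
contact_force: [-0.3, -0.3, -1.4]
opening: 0.0754
t: 15.28
tool_pos: [0.5746, -0.305, 0.0152]
tool_rot: [2.077, 2.354, 0.0]
contact_force: [-0.8, 0.1, 5.3]
opening: 0.0349
t 15.28 now [ 0.5746 -0.305   0.0152] th 7.16 tilt [ 0.0015 -0.0012 -1.    ] -> shift mm [ 1.7 -1.4  3.2] turn 0.003
```

```bash
python3 -m creep '[[255,0,0,-20,0],[255,0,0,-60,0],[255,0,0,-100,0],[255,0,0,-140,0],[255,626,-24,-165,0],[255,626,-24,-165,0],[255,626,-24,-165,0],[255,626,-24,-165,0],[255,626,-24,-165,0],[255,626,-24,-165,0],[255,626,-24,-165,0],[255,626,-24,-165,0]]'
python3 -c "
from h import *
go(.4725,.313,.18,7)"
```

```text
t: 16.28
tool_pos: [0.5183, 0.0261, 0.1661]
tool_rot: [-2.078, -2.354, 0.001]
contact_force: [0.4, 1.0, -1.2]
opening: 0.035
t 16.28 now [0.5183 0.0261 0.1661] th 7.14 tilt [-1.3e-03  3.0e-04 -1.0e+00] -> shift mm [290.3  -9.8 -13.7] turn 0.002
```

```bash
python3 -m creep '[[255,280,-10,-10,0],[255,280,-10,-10,0],[255,280,-10,-10,0],[255,280,-10,-10,0],[255,280,-10,-10,0],[255,280,-10,-10,0],[255,280,-10,-10,0],[255,280,-10,-10,0],[255,280,-10,-10,0],[255,280,-10,-10,0],[255,280,-10,-10,0],[255,280,-10,-10,0]]'
python3 -c "
from h import *
go(.4725,.313,.0172,7)"
```

```text
t: 17.28
tool_pos: [0.4751, 0.2996, 0.1767]
tool_rot: [-2.08, -2.354, 0.001]
contact_force: [0.3, 0.3, -2.8]
opening: 0.0349
t 17.28 now [0.4751 0.2996 0.1767] th 7.06 tilt [-5.e-04 -5.e-04 -1.e+00] -> shift mm [ 13.7  -0.8 159.5] turn 0.001
```

```bash
python3 -m creep '[[255,13,-1,0,0],[255,13,-1,10,0],[255,13,-1,40,0],[255,13,-1,70,0],[255,13,-1,100,0],[255,13,-1,120,0],[255,13,-1,135,0],[255,13,-1,145,0],[255,13,-1,150,0],[255,13,-1,150,0],[255,13,-1,150,0]]'
python3 -c "
from h import *
go(.4725,.313,.0172,7)"
```

```text
t: 18.2
tool_pos: [0.4729, 0.3138, 0.0277]
tool_rot: [2.078, 2.355, 0.002]
contact_force: [-0.1, 0.8, -1.4]
opening: 0.0352
t 18.2 now [0.4729 0.3138 0.0277] th 7.15 tilt [ 1.e-03  5.e-04 -1.e+00] -> shift mm [-0.7 -0.5 10.5] turn 0.003
```

```bash
python3 -m creep '[[255,0,0,5,0],[255,0,0,9,0],[255,0,0,9,0],[255,0,0,9,0]]'
python3 -m creep '[[255,0,0,1,0],[255,0,0,1,0],[90,0,0,1,0],[90,0,0,1,0],[90,0,0,1,0],[90,0,0,1,0],[90,0,0,1,0]]'
python3 -c "
from look import *
go(.4725,.313,.0172,7); look('w8')"
```

```text
t: 18.53
tool_pos: [0.4723, 0.3136, 0.0181]
tool_rot: [2.078, 2.356, -0.0]
contact_force: [-0.4, 0.0, -1.8]
opening: 0.035
t: 19.12
tool_pos: [0.4725, 0.3137, 0.0173]
tool_rot: [2.078, 2.356, 0.001]
contact_force: [-0.4, -0.5, 0.2]
opening: 0.0551
t 19.12 now [0.4725 0.3137 0.0173] th 7.16 tilt [ 4.e-04  2.e-04 -1.e+00] -> shift mm [-0.7 -0.1  0.1] turn 0.003
drift 7e-05
```

View pics/w8b.png

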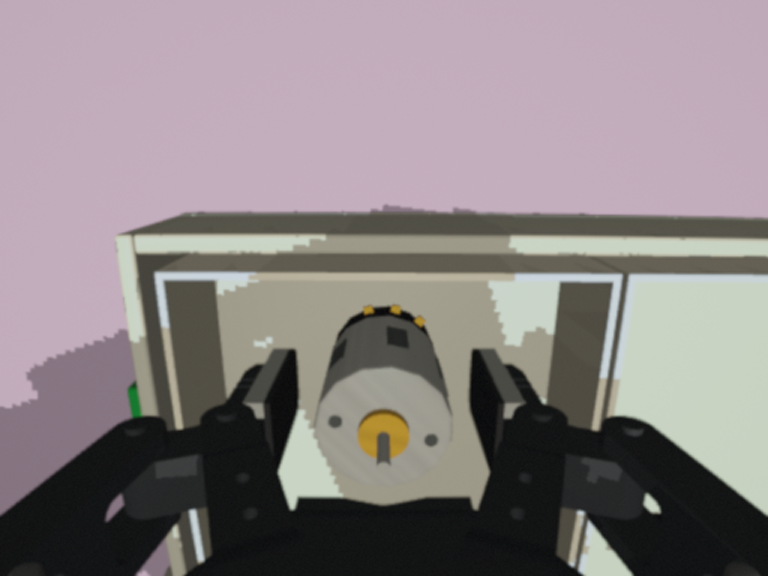

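The motor stands upright on the bin floor, released, with shaft at (384,445). Next is the servo.

```bash
python3 -m creep '[[90,0,0,-30,0],[90,0,0,-70,0],[90,0,0,-110,0],[60,-451,112,-143,-1.39],[60,-451,112,-143,-1.39],[60,-451,112,-143,-1.39],[60,-451,112,-143,-1.39],[60,-451,112,-143,-1.39],[60,-451,112,-143,-1.39],[60,-451,112,-143,-1.39],[60,-451,112,-143,-1.39],[60,-451,112,-143,-1.39]]'
python3 -c "
from h import *
go(.64,-.12,.16,87)"
```

```text
t: 20.17
tool_pos: [0.5987, -0.0138, 0.1522]
tool_rot: [0.608, 3.082, 0.0]
contact_force: [-0.3, -0.2, -0.4]
opening: 0.0654
t 20.17 now [ 0.5987 -0.0138  0.1522] th 67.67 tilt [ 4.e-04  1.e-04 -1.e+00] -> shift mm [-78.5 -82.5  -7.8] turn -0.337
```

```bash
python3 -m creep '[[60,-78,-80,-8,-0.33],[60,-78,-80,-8,-0.33],[60,-78,-80,-8,-0.33],[60,-78,-80,-8,-0.33],[60,-78,-80,-8,-0.33],[60,-78,-80,-8,-0.33],[60,-78,-80,-8,-0.33],[60,-78,-80,-8,-0.33]]'
python3 -c "
from look import *
go(.64,-.12,.16,87); c=look('w9')
for l,z in [('servo_mid',.021),('damper_mid',.013)]:
    for m in ctrl.outline_of('wrist',l)[:2]:
      v,u=np.nonzero(m['mask']);Q=np.array([atz(c,a,b,z) for a,b in zip(u,v)])[:,:2]
      w,V=np.linalg.eigh(np.cov(Q.T)); print(l,round(m['conf'],2),np.round(m['rect']),Q.mean(0).round(4),'yaw',np.degrees(np.arctan2(V[1,1],V[0,1])).round(1),np.sqrt(w).round(4))
"
```

```text
t: 20.83
tool_pos: [0.6391, -0.1144, 0.1597]
tool_rot: [-0.101, -3.139, -0.0]
contact_force: [-0.3, -0.3, -0.6]
opening: 0.0651
t 20.83 now [ 0.6391 -0.1144  0.1597] th 86.32 tilt [-5.e-04  3.e-04 -1.e+00] -> shift mm [-1.2 -5.5 -0.4] turn -0.012
drift 0.00013
servo_mid 0.7 [231. 104.  23.  62.] [ 0.5974 -0.1223] yaw 174.8 [0.006  0.0157]
damper_mid 0.76 [252.   1.  22.  71.] [ 0.5105 -0.1009] yaw 179.7 [0.0048 0.015 ]
```

View pics/w9b.png

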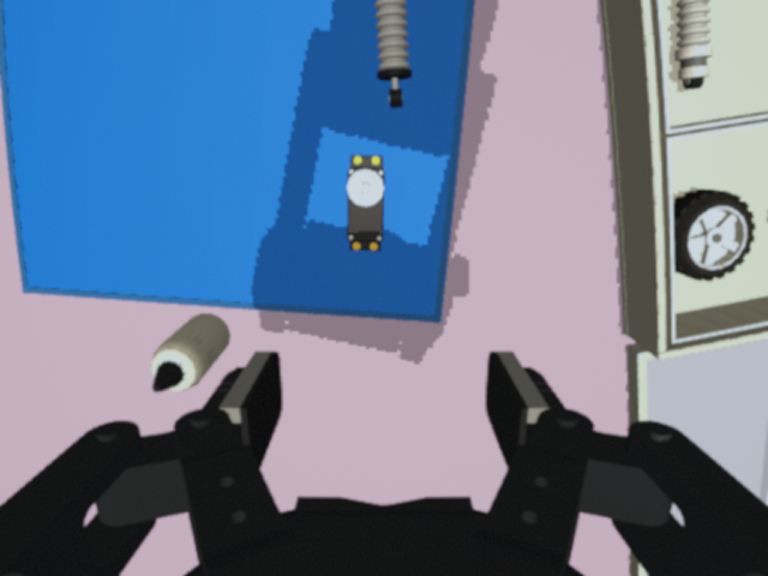

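The servo axis runs nearly vertically, from ears (366,160) to (365.5,246). The damper's near end is at (395,100).

```bash
python3 -c "
from h import *
import json
c=json.load(open('w9.json'));f=lambda u,v,z:atz(c,u/1.5,v/1.5,z)[:2]
a,b=f(366,160,.031),f(365.5,246,.031);print('servo',a,b,np.linalg.norm(a-b),np.degrees(np.arctan2(*(b-a)[::-1])),'mid',(a+b)/2,'horn',f(365,187,.046))
c3=json.load(open('w3.json'))
print('tri horn',tri(ray(c,365/1.5,187/1.5),ray(c3,490/1.5,216/1.5)))
a,b=f(390,0,.013),f(396.5,98,.013);print('damper',a,b,np.degrees(np.arctan2(*(b-a)[::-1])))
m=np.array([.5978,-.1212]);go(m[0],m[1],.05,86.5);
"
```

```text
servo [ 0.57293665 -0.11955458] [ 0.62156331 -0.12341464] 0.04877963122645375 -4.538714483004877 mid [ 0.59724998 -0.12148461] horn [ 0.58674771 -0.12055938]
tri horn (array([ 0.58661583, -0.12008717,  0.04955579]), [np.float64(0.0003361718713699369), np.float64(0.0003361718713699799)])
damper [ 0.4865108  -0.10059624] [ 0.53926696 -0.10008431] 0.555955660841235
t 20.98 now [ 0.6393 -0.1149  0.1599] th 86.31 tilt [-1.e-04  0.e+00 -1.e+00] -> shift mm [ 41.   -9.  109.9] turn -0.003
```

```bash
python3 -m creep '[[60,41,-9,20,0.01],[60,41,-9,50,0.01],[60,41,-9,80,0.01],[60,41,-9,105,0.01],[60,41,-9,125,0.01],[60,41,-9,138,0.01],[60,41,-9,145,0.01],[60,41,-9,149,0.01],[60,41,-9,149,0.01],[60,41,-9,149,0.01]]'
python3 -m creep '[[255,0,0,0,0],[255,0,0,0,0],[255,0,0,0,0],[255,0,0,0,0],[255,0,0,0,0],[255,0,0,0,0],[255,0,0,0,0],[255,0,0,0,0],[255,0,0,0,0],[255,0,0,0,0]]' 40
python3 -c "
from h import *
go(.5973,-.1215,.009,85.7);go(.596,.3282,.18,97)"
```

```text
t: 21.82
tool_pos: [0.5991, -0.1224, 0.0122]
tool_rot: [0.119, 3.137, -0.001]
contact_force: [0.8, -0.2, -0.4]
opening: 0.0655
t: 22.65
tool_pos: [0.5987, -0.1224, 0.0117]
tool_rot: [0.119, 3.138, -0.001]
contact_force: [-0.4, 0.5, 4.7]
opening: 0.0195
t 22.65 now [ 0.5987 -0.1224  0.0117] th 85.66 tilt [ 1.3e-03 -5.0e-04 -1.0e+00] -> shift mm [1.5 0.8 2.7] turn -0.001
t 22.65 now [ 0.5987 -0.1224  0.0117] th 85.66 tilt [ 1.3e-03 -5.0e-04 -1.0e+00] -> shift mm [  36.5  449.1 -168.5] turn -0.198
```

```bash
python3 -m creep '[[255,0,0,-20,0],[255,0,0,-60,0],[255,0,0,-100,0],[255,36,449,-168,-0.198],[255,36,449,-168,-0.198],[255,36,449,-168,-0.198],[255,36,449,-168,-0.198],[255,36,449,-168,-0.198],[255,36,449,-168,-0.198],[255,36,449,-168,-0.198],[255,36,449,-168,-0.198],[255,36,449,-168,-0.198]]'
python3 -c "
from h import *
go(.596,.3282,.18,97)"
```

```text
t: 23.65
tool_pos: [0.5953, 0.2505, 0.166]
tool_rot: [0.192, -3.134, 0.001]
contact_force: [-0.0, -0.5, 0.3]
opening: 0.0195
t 23.65 now [0.5953 0.2505 0.166 ] th 97.02 tilt [-1.8e-03 -6.0e-04 -1.0e+00] -> shift mm [-10.2  77.  -14.1] turn 0.0
```

```bash
python3 -m creep '[[255,-10,73,0,0],[255,-10,73,0,0],[255,-10,73,0,0],[255,-10,73,0,0],[255,-10,73,10,0],[255,-10,73,40,0],[255,-10,73,70,0],[255,-10,73,90,0],[255,-10,73,100,0],[255,-10,73,100,0],[255,-10,73,100,0]]'
python3 -c "
from h import *
go(.596,.3282,.0137,97)"
```

```text
t: 24.57
tool_pos: [0.5975, 0.3212, 0.0664]
tool_rot: [0.19, -3.135, 0.001]
contact_force: [0.9, 1.0, 0.0]
opening: 0.0192
t 24.57 now [0.5975 0.3212 0.0664] th 96.93 tilt [-9.e-04 -5.e-04 -1.e+00] -> shift mm [ 0.6  7.1 52.7] turn -0.001
```

```bash
python3 -m creep '[[255,1,7,0,0],[255,1,7,10,0],[255,1,7,25,0],[255,1,7,36,0],[255,1,7,44,0],[255,1,7,50,0],[255,1,7,51,0],[255,1,7,51,0],[255,1,7,51,0],[255,1,7,51,0]]'
python3 -c "
from h import *
go(.596,.3282,.0137,97)"
```

```text
t: 25.4
tool_pos: [0.5959, 0.3292, 0.0162]
tool_rot: [-0.192, 3.135, 0.0]
contact_force: [0.8, -0.7, -1.5]
opening: 0.0191
t 25.4 now [0.5959 0.3292 0.0162] th 97.01 tilt [ 7.e-04  2.e-04 -1.e+00] -> shift mm [ 0.1 -1.   2.5] turn 0.0
```

```bash
python3 -m creep '[[255,0,0,2,0],[255,0,0,2.5,0],[255,0,0,2.5,0],[160,0,0,2.5,0],[160,0,0,2.5,0],[160,0,0,2.5,0],[160,0,0,2.5,0],[160,0,0,2.5,0]]'
python3 -c "
from look import *
go(.596,.3282,.0137,97);look('w10')"
```

```text
t: 26.07
tool_pos: [0.5955, 0.3291, 0.0133]
tool_rot: [0.192, -3.136, 0.0]
contact_force: [-0.1, -0.1, -1.7]
opening: 0.0318
t 26.07 now [0.5955 0.3291 0.0133] th 97.01 tilt [-1.e-04 -1.e-04 -1.e+00] -> shift mm [-0.4 -1.  -0.4] turn 0.0
drift 1e-05
```

View pics/w10b.png

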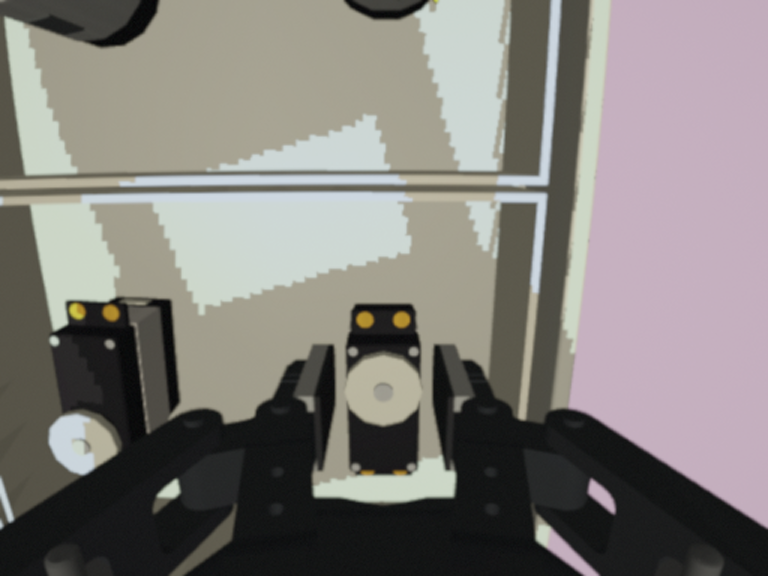

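The servo stands released and parallel to its twin within a few degrees (horn at (383,390)), with both motors still upright at the top edge. Now the damper.

```bash
python3 -m creep '[[160,0,0,-30,0],[160,0,0,-70,0],[150,0,0,-110,0],[100,148,-415,-137,0.113],[100,148,-415,-137,0.113],[100,148,-415,-137,0.113],[100,148,-415,-137,0.113],[100,148,-415,-137,0.113],[100,148,-415,-137,0.113],[100,148,-415,-137,0.113],[100,148,-415,-137,0.113],[100,148,-415,-137,0.113]]'
python3 -m creep '[[100,26,-75,0,0],[100,26,-75,0,0],[100,26,-75,0,0],[100,26,-75,0,0],[100,26,-75,0,0],[100,26,-75,0,0]]'
python3 -c "
from h import *
go(.4995,-.101,.15,90.5);go(.4995,-.101,.0045,90.5)"
```

```text
t: 27.12
tool_pos: [0.513, -0.0378, 0.1467]
tool_rot: [-0.015, 3.141, -0.0]
contact_force: [0.5, -0.2, 0.4]
opening: 0.0518
t: 27.62
tool_pos: [0.4888, -0.1104, 0.1463]
tool_rot: [-0.017, 3.141, 0.001]
contact_force: [-0.1, 0.6, 0.8]
opening: 0.0517
t 27.62 now [ 0.4888 -0.1104  0.1463] th 90.62 tilt [ 0.e+00  4.e-04 -1.e+00] -> shift mm [-10.8   9.2  -3.7] turn 0.002
t 27.62 now [ 0.4888 -0.1104  0.1463] th 90.62 tilt [ 0.e+00  4.e-04 -1.e+00] -> shift mm [-10.8   9.2 141.8] turn 0.002
```

```bash
python3 -m creep '[[100,-11,9,0,0],[100,-11,9,30,0],[100,-11,9,60,0],[100,-11,9,90,0],[100,-11,9,108,0],[100,-11,9,120,0],[100,-11,9,128,0],[100,-11,9,132,0],[100,-11,9,132,0],[100,-11,9,132,0]]'
python3 -c "
from look import *
go(.4995,-.101,.0045,90.5);look('w11')"
```

```text
t: 28.45
tool_pos: [0.5006, -0.1023, 0.0154]
tool_rot: [-0.015, 3.14, -0.001]
contact_force: [0.2, -0.3, -0.7]
opening: 0.0519
t 28.45 now [ 0.5006 -0.1023  0.0154] th 90.56 tilt [ 1.8e-03 -6.0e-04 -1.0e+00] -> shift mm [ 1.1  1.3 10.9] turn 0.001
drift 0.00017
```

View pics/w11b.png

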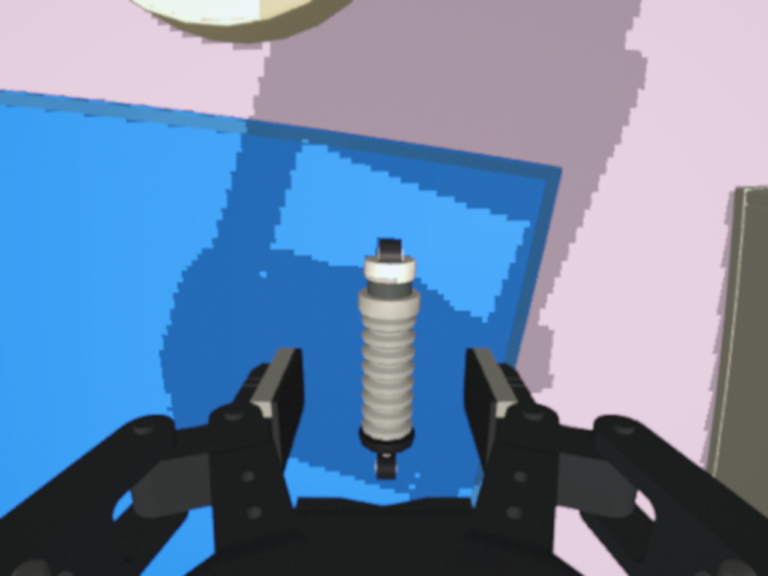

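```bash
python3 -c "
from h import *
import json
c=json.load(open('w11.json'));f=lambda u,v,z:atz(c,u/1.5,v/1.5,z)[:2]
a,b=f(390,240,.013),f(386,476,.013);print(a,b,np.linalg.norm(a-b),np.degrees(np.arctan2(*(b-a)[::-1])),(a+b)/2,'spring',f(388,315,.018),f(387,432,.018))
go((a[0]+b[0])/2,(a[1]+b[1])/2,.0045,90.5)"
```

```text
[ 0.45729087 -0.10029152] [ 0.54435446 -0.10053416] 0.08706393118624327 -0.1596792122342651 [ 0.50082267 -0.10041284] spring [ 0.48018616 -0.10066777] [ 0.52242016 -0.10046866]
t 28.5 now [ 0.5007 -0.1025  0.0157] th 90.54 tilt [ 2.5e-03 -8.0e-04 -1.0e+00] -> shift mm [-0.1  2.1 11.2] turn 0.001
```

The damper lies centred between the open pads, spring from (388,315) to (387,432), measuring within 2 mm of the TCP. I lower and grip.

```bash
python3 -m creep '[[100,0,2,4,0],[100,0,2,8,0],[100,0,2,9,0],[255,0,2,9,0],[255,0,2,9,0],[255,0,2,9,0],[255,0,2,9,0],[255,0,2,9,0],[255,0,2,9,0],[255,0,2,9,0]]' 30
python3 -c "
from h import *
go(.492,.1532,.15,97)"
```

```text
t: 29.33
tool_pos: [0.4996, -0.1004, 0.0055]
tool_rot: [-0.015, 3.141, -0.0]
contact_force: [0.2, 0.5, 1.2]
opening: 0.0168
t 29.33 now [ 0.4996 -0.1004  0.0055] th 90.53 tilt [ 4.e-04 -2.e-04 -1.e+00] -> shift mm [   5.2  253.6 -144.6] turn -0.113
```

```bash
python3 -m creep '[[255,0,0,-20,0],[255,0,0,-60,0],[255,0,0,-100,0],[255,5,254,-144,-0.113],[255,5,254,-144,-0.113],[255,5,254,-144,-0.113],[255,5,254,-144,-0.113],[255,5,254,-144,-0.113],[255,5,254,-144,-0.113],[255,5,254,-144,-0.113],[255,5,254,-144,-0.113],[255,5,254,-144,-0.113]]'
python3 -c "
from h import *
go(.492,.1532,.06,97);go(.492,.1532,.0075,97)"
```

```text
t: 30.33
tool_pos: [0.4918, 0.1535, 0.1489]
tool_rot: [0.194, -3.135, 0.001]
contact_force: [-0.5, 0.9, -0.8]
opening: 0.017
t 30.33 now [0.4918 0.1535 0.1489] th 97.08 tilt [-5.e-04 -8.e-04 -1.e+00] -> shift mm [-0.2 -0.3 88.9] turn 0.001
t 30.33 now [0.4918 0.1535 0.1489] th 97.08 tilt [-5.e-04 -8.e-04 -1.e+00] -> shift mm [ -0.3  -0.2 141.4] turn 0.001
```

```bash
python3 -m creep '[[255,0,0,30,0],[255,0,0,60,0],[255,0,0,85,0],[255,0,0,105,0],[255,0,0,118,0],[255,0,0,126,0],[255,0,0,132,0],[255,0,0,132,0],[255,0,0,132,0]]'
python3 -c "
from h import *
go(.492,.1532,.0075,97)"
```

```text
t: 31.08
tool_pos: [0.4925, 0.1531, 0.0177]
tool_rot: [-0.19, 3.135, -0.0]
contact_force: [-0.4, -0.2, -0.5]
opening: 0.0166
t 31.08 now [0.4925 0.1531 0.0177] th 96.95 tilt [ 4.e-04 -0.e+00 -1.e+00] -> shift mm [ 0.5  0.2 10.2] turn -0.001
```

```bash
python3 -m creep '[[255,0,0,5,0],[255,0,0,9.5,0],[255,0,0,9.5,0],[255,0,0,9.5,0],[160,0,0,9.5,0],[160,0,0,9.5,0],[160,0,0,9.5,0],[160,0,0,9.5,0],[160,0,0,9.5,0]]'
python3 -m creep '[[160,0,0,-20,0],[160,0,0,-50,0],[160,0,0,-90,0],[160,0,0,-130,0],[160,60,-120,-260,0],[160,60,-120,-260,0],[160,60,-120,-260,0],[160,60,-120,-260,0],[160,60,-120,-260,0],[160,60,-120,-260,0],[160,60,-120,-260,0],[160,60,-120,-260,0]]'
python3 -m creep '[[160,0,0,0,0],[160,0,0,0,0],[160,0,0,0,0]]'
python3 -c "
from h import *
go(.5,.15,.3,97)
snap('top','t9.png');snap('side','s9.png')
t=cv2.imread('pics/t9.png')[90:300,90:430];s=cv2.imread('pics/s9.png')[80:384,130:470]
cv2.imwrite('pics/t9c.png',cv2.resize(t,None,fx=2.3,fy=2.3,interpolation=2));cv2.imwrite('pics/s9c.png',cv2.resize(s,None,fx=1.95,fy=1.95,interpolation=2))"
```

```text
t: 31.83
tool_pos: [0.4921, 0.1537, 0.0079]
tool_rot: [-0.192, 3.136, 0.0]
contact_force: [1.0, -0.1, 0.4]
opening: 0.0315
t: 32.83
tool_pos: [0.4467, 0.0278, 0.2664]
tool_rot: [0.192, -3.134, -0.001]
contact_force: [-0.8, 0.9, -0.9]
opening: 0.032
t: 33.08
tool_pos: [0.4468, 0.028, 0.2663]
tool_rot: [0.194, -3.133, -0.001]
contact_force: [0.5, 0.5, 0.4]
opening: 0.0318
t 33.08 now [0.4468 0.028  0.2663] th 97.09 tilt [-2.7e-03  4.0e-04 -1.0e+00] -> shift mm [-67.8 114.5 -33.8] turn 0.001
```

View pics/s9c.png

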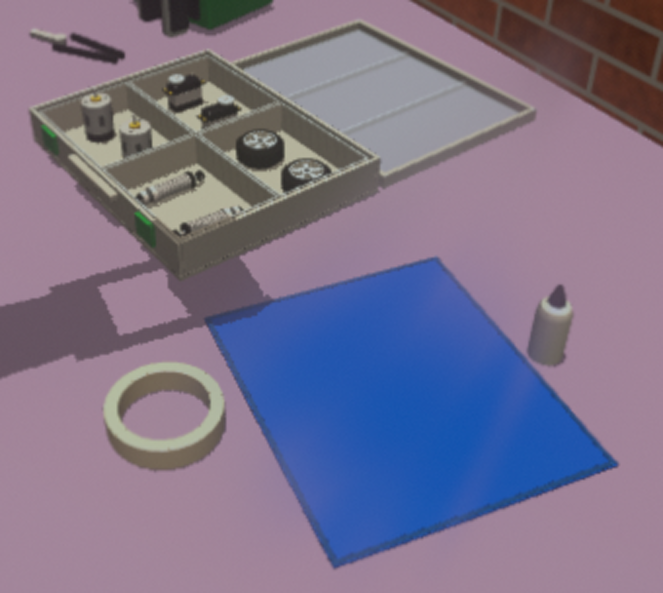

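View pics/t9c.png

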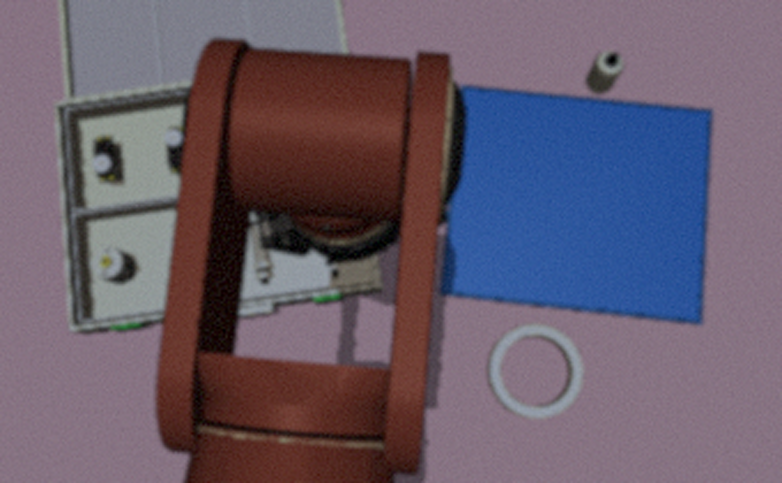

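All four spares lie in the right bins. The wheel is flat, the motor and servo stand, and the dampers lie parallel. The mat is clear, and the oil and tape are where they were. Handing in.

```bash
python3 -c "
from station import ctrl
print(ctrl.get_obs()['t'],ctrl.finish_job())"
```

```text
the job is handed in; nothing more can be done
33.1833 None
```

I moved the wheel, motor, servo and damper, in that order, into their twins' bins and handed the job in at about 33 s of the 102 s allowed.

- **Last pictures:** The final side view shows each part beside its twin, the wheel flat, motor and servo standing, damper lying. The mat is empty, and the oil bottle and tape roll look unmoved. In the final top view the arm hid the right part of the case, so it only partly confirms this. Each part was set down within about 2 mm of its planned spot. Contact forces reported after each move stayed below about 6 N.
- **Parallelism:** I set the servo and damper to the bin's measured yaw of about 7°. A rough close-up reading put the servo's twin at about 4°, so those two differ by around 3° or less. I did not measure the final angles numerically.
- **Disagreements:** The top camera and the first wrist picture, taken while the arm was still settling, put the case about 6 mm apart. I used close-up wrist views with the arm at rest instead. Two height cross-checks inside the case, between other view pairs, came out about 10 mm low, so for the bin floor I used the stated height. No height was off when setting down.

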